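Load a sample bottle into the wall-thickness gauge

ROBOT

A 6-joint arm with a two-finger parallel gripper is mounted at the origin on the work surface. World frame = base frame: x ahead of the robot, y to its left, z up, the work surface at z = 0. Lengths are in m, angles in rad, forces in N, time in s.
With the tool pointing down it reaches from about 0.35 to 0.775 m from the base axis. Payload 7.3 kg.
Tool frame: the origin (TCP) lies at the very end of the fingers, on their centre line; the grasp point (between the pads) lies 19 mm behind it; z points along the fingers, y is the line along which they close (so a half turn about z gives the same grasp; the last joint's range is limited). The gripper opens to 92 mm and grips with 3 to 60 N. Pads are 19 mm wide; open, the fingers measure 130 mm over their backs; the gripper's body (75 mm by 190 mm) begins 47 mm behind the grasp point.
Start: joints at [1.067, 0.342, 1.524, -0, 1.275, -0.146], TCP at [0.184, 0.492, 0.227] pointing down, gripper open.
Joint ranges: [-2.53, 2.53], [-0.77, 2.02], [0.04, 2.7], [-1, 4.14], [0.28, 2.66], [-3.11, 3.11]. Speed limits (rad/s): [2.57, 2.57, 3.14, 3.14, 3.14, 3.14].

INTERFACE

Orientations are given as [roll, pitch, yaw] about the fixed x, y, z axes, in that order (R = Rz(yaw) Ry(pitch) Rx(roll)).
In Python, from cell import robot gives the robot as it stands. The module is installed in compiled form; this text tells all that it offers.
- The arm moves only by the tool arm_command, never from a script. Its argument "moves" is a list of rows, each a list of 3 entries, a list of its own where there are three numbers: the shift along the tool's x, y, z in m, then the turn, a rotation vector about the tool's x, y, z in rad, then the finger opening in m, from 0 to 0.0918. In form: [[[dx, dy, dz], [ax, ay, az], claw], ...]. A call has exactly 5 rows; each row is the pose to reach, as a shift and turn from the pose commanded when the call began, along the tool's axes at that moment; what a row does not reach only later rows make up. A row lasts 1/10 s, in which the tool goes at most 50 mm and 8.59 degrees, less where a joint would pass 70% of its speed; a pose out of reach is approached as far as the arm can. A call with a gripper value outside its range is refused whole. The fingers move at their own pace and stop on an object; "squeeze" is the grip in N (left out, the last holds). Time passes only in rows, so rows that repeat a pose let the fingers close, or fill a call up. It gives the time, the measured TCP pose, the force, the opening and the grip force at its end, in the units of the state.
- robot.observe(): the state, without advancing time (a new reading comes with each control period).
- robot.read_camera(name): name is "scene" or "top"; returns the picture (480x640x3 uint8, red, green, blue); there is no depth.
- robot.camera_model(name): a dict with "fx", "fy", "cx", "cy" (pixels), "k1" (the pictures are not rectified: a ray, as slopes to the right and down, at radius r is drawn at 1 + k1 r^2 times it, then the intrinsics apply), "R" (3x3) and "t" (3): a world point X has camera coordinates R X + t. Camera axes: x right, y down, z forward; pixel columns grow to the right and rows downward; lengths in m; the calibration is good to about 2 mm. A picture is of the moment at which its call begins. camera_model takes no time and is no camera call.
- robot.hand_in(): hands the job in; it is judged then, once.
The state is a dict: "time": time; "qpos": joint angles; "qvel": joint speeds; "joint_efforts": joint torques, N m; "tool_pos": TCP position; "tool_rot": TCP orientation; "contact_force": force on the tool from outside, world axes, zero at the start; "torque": the same for the moment, N m; "opening": finger opening in m; "grip_force": force on a finger pad.
Only numpy, scipy, OpenCV 4.12 (cv2) and the standard library are available. Lean on these libraries where they do the work, as an engineer would, in place of code of your own. Each camera call takes 0.05 s, during which the arm holds its last target. There are 200 camera calls.

TASK

Pick up the amber sample bottle lying in the blue cradle and lay it in the open end of the gauge's V-bed, clear of the sensor head and with its base facing the red stop. Then slide it gently along the V, in under the head, until its base is fully home against the stop, and leave it lying there. It is glass: do not drop it or knock it about, and leave the other bottles and the calliper where they are.

Things in the scene. Friction and masses are not known exactly. Their poses are not given: they have to be found in the camera images.
- bottle: Amber glass bottle lying level, 170 mm long, about 0.17 kg (varies): round body 48 mm across for the first 104 mm from the base, a 33 mm tapering shoulder, then neck and mouth 28 mm across. Origin on its axis 60 mm from the base (about its balance point, midway between the cradle's supports, within 5 mm); +x points along the bottle to the base. May be rolled about its axis.
- bottle_base (a point): Centre of the bottle's flat base, on its axis, 60 mm along +x from the bottle's origin.
- bottle_mouth (a point): Centre of the bottle's mouth, on its axis, 110 mm along -x from the bottle's origin.
- cradle: Fixed cradle: blue base 100 x 55 x 10 mm, two white supports 64 mm apart (centres), each 12 mm thick, 36 mm wide, with a shallow 120-degree notch. The bottle lies loose in them, along the cradle's x, its axis 56 mm above the bench. Supports reach up to 17 mm below that axis: the bottle's sides are free for fingers between them. Origin: centre of the underside.
- gauge: Fixed bench gauge: grey base plate 460 x 130 x 18 mm, origin at the centre of its underside. +x runs along the V-bed to the stop. The steel V-bed is a 90-degree groove, 40 mm wide at its top edges (50 mm over all), on the plate's centre line. A bottle lying in it has its axis 66 mm above the bench; the V's top edges are 14 mm below that axis.
- bed_end (a point): Open end of the V-bed, 320 mm before the stop's face, on the axis of a bottle lying in the bed (66 mm above the bench). Same axes as the gauge. The 250 mm of bed next to it are open above, for laying a bottle in.
- head_edge (a point): Lower front edge (middle) of the white sensor head, 106 mm above the bench. The head is 52 mm wide and overhangs the last 70 mm of the bed before the stop; a lying bottle passes below it with about 11 mm to spare under its optics ring. It is carried by a column 70 x 60 mm, 195 mm tall, whose front is 30 mm beyond the stop's face. Same axes as the gauge.
- stop_face (a point): Centre of the face of the rigid stop, a red disc 34 mm across facing the gauge's -x, on the axis of a bottle lying in the bed (66 mm above the bench). Same axes as the gauge: +x along the bed into the stop, z up. The bottle slides in the V with ordinary dry friction (about 1 to 3 N of push).
- green1: Green glass bottle of the same shape, standing upright, 170 mm tall; leave alone. Origin: centre of its underside.
- green2: Another green glass bottle like it, standing upright; leave alone. Origin: centre of its underside.
- calliper: Digital calliper lying flat, about 200 x 55 x 12 mm; leave alone. Origin: centre of the beam's underside; x along the beam.
Mind the look-alikes: they are no part of the job. Of the things like the bottle, leave any that is purple or yellow; of the rest the smaller one is meant.

How it is judged:
By the outcome, as a careful person would: the job done as asked, in the order asked, and still so for the second after the job is handed in, with the robot touching nothing.
It also fails if it takes over 54 s, if anything falls off the work surface, if the arm or the gripper's body presses on something with over 40 N, if the wrist force passes 120 N, or if a joint passes its speed limit or range.

## Working session

There is one attempt and no reset: what is moved stays moved. The work goes in short steps, Python scripts to look and compute and a tool call to move; the robot and the scene stay as the last step left them, time stands still between calls to the robot, and variables do not carry over. Pictures are saved under pics/ and viewed, at most 13 in all, crops included, and the job is handed in when it is done.

Besides the shell and the picture viewer there is one more tool, called in YAML: its name, and indented under it one key for each argument. arm_command: Moves the arm, as the interface text tells. Its arguments: {"type":"object","properties":{"moves":{"type":"array"},"squeeze":{"type":"number"}},"required":["moves"]}

```bash
mkdir -p pics; cat > h.py <<'E'
import numpy as np, cv2
from cell import robot
def cam(n):
    m=robot.camera_model(n); return m,np.array(m["R"]),np.array(m["t"])
def ray(n,u,v):
    m,R,t=cam(n); K=np.array([[m["fx"],0,m["cx"]],[0,m["fy"],m["cy"]],[0,0,1.]])
    p=cv2.undistortPoints(np.array([[[u,v]]],float),K,np.array([m["k1"],0,0,0.]))[0,0]
    return -R.T@t, R.T@np.array([p[0],p[1],1])
def onz(n,u,v,z):
    c,d=ray(n,u,v); return c+d*(z-c[2])/d[2]
def proj(n,X):
    m,R,t=cam(n); c=R@np.array(X,float)+t; p=c[:2]/c[2]; p=p*(1+m["k1"]*(p@p))
    return np.array([m["fx"]*p[0]+m["cx"],m["fy"]*p[1]+m["cy"]])
E
python3 - <<'E'
from h import *
for n in("scene","top"):
    im=robot.read_camera(n); cv2.imwrite(f"pics/{n}0.png",im[:,:,::-1]); m,R,t=cam(n); print(n,-R.T@t,R[2],m["fx"],m["k1"])
print(robot.observe())
E
```

```text
scene [ 1.15232938 -0.25172716  0.86190833] [-0.64548411  0.22161157 -0.73091626] 445.54695755621344 0.038789953564743546
top [ 0.37556631 -0.02460393  1.10979062] [ 0.11871231 -0.01572665 -0.99280414] 433.4725521948826 -0.10217189690360931
{'time': 0.1, 'qpos': array([ 1.06697188e+00,  3.42653641e-01,  1.52493318e+00,  3.47432132e-06,
        1.27536243e+00, -1.45999140e-01]), 'qvel': array([ 0.00060778, -0.00107144, -0.00269286,  0.0006743 , -0.00191613,
       -0.00124366]), 'joint_efforts': array([ 1.26410134e-03, -4.32006276e+01, -2.44695675e+01,  7.19246780e-02,
        5.27190662e-02, -9.01962426e-05]), 'tool_pos': array([0.18367855, 0.49143924, 0.22611006]), 'tool_rot': array([-3.14025097e+00, -2.00646559e-04,  2.78376620e+00]), 'contact_force': array([-0.441987  ,  0.04709887,  0.29044649]), 'torque': array([-0.02210232, -0.02092323, -0.00088739]), 'grip_force': 0.0, 'opening': 0.0920237457672497}
```

View pics/scene0.png

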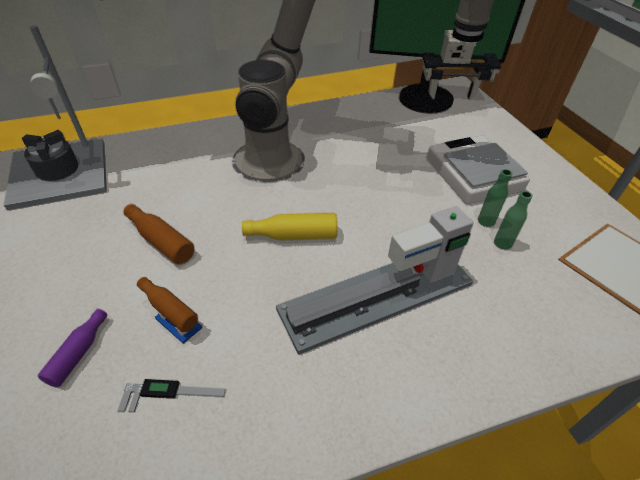

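View pics/top0.png

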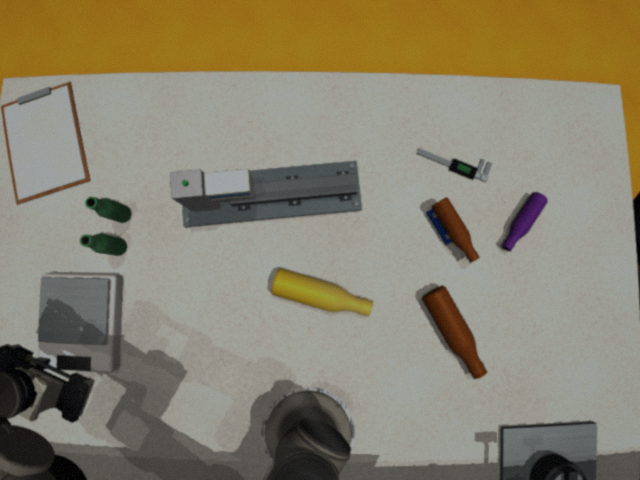

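The scene view shows amber bottles at (160,235), large, and (168,305), smaller, in the blue cradle. The other look-alikes are purple at (75,348) and yellow at (290,227). In the top view the two ambers are at (455,332) and (456,230). The smaller one, in the blue cradle, fits the description. The gauge runs from its open end at (285,320) to the red stop at (419,267) in the scene view; in the top view the open end is on the right at about (358,185).

```bash
python3 - <<'E'
from h import *
s=cv2.imread("pics/scene0.png"); t=cv2.imread("pics/top0.png")
a=cv2.resize(t[180:270,400:520],None,fx=3.3,fy=3.3,interpolation=3)
b=cv2.resize(s[265:355,110:230],None,fx=3.3,fy=3.3,interpolation=3); cv2.imwrite("pics/crop1.png",np.hstack([a,b]))
cv2.imwrite("pics/crop2.png",cv2.resize(t[150:240,160:370],None,fx=3.8,fy=3.8,interpolation=3))
cv2.imwrite("pics/crop3.png",cv2.resize(s[200:350,270:480],None,fx=3.8,fy=3.8,interpolation=3))
for n,im,box in(("top",t,(400,180,520,270)),("scene",s,(110,265,230,355))):
    h=cv2.cvtColor(im,cv2.COLOR_BGR2HSV); m=cv2.inRange(h,(3,120,40),(18,255,255))
    k=np.zeros_like(m);x0,y0,x1,y1=box;k[y0:y1,x0:x1]=m[y0:y1,x0:x1]
    c=max(cv2.findContours(k,0,1)[0],key=cv2.contourArea); P=c[:,0].astype(float)
    W=np.array([onz(n,u,v,.056)[:2] for u,v in P]); 
    vs=cv2.boxPoints(cv2.minAreaRect(W.astype(np.float32))); print(n,cv2.contourArea(c),"\n",vs)
    (cx,cy),(w,hh),an=cv2.minAreaRect(W.astype(np.float32)); print(cx,cy,w,hh,an)
# red stop
    h2=cv2.inRange(h,(0,150,80),(3,255,255))|cv2.inRange(h,(174,150,80),(180,255,255))
    N,L,S,C=cv2.connectedComponentsWithStats(h2); print("red",[(C[i],S[i]) for i in range(1,N) if S[i,4]>8])
E
```

```text
top 924.5 
 [[ 0.42126864 -0.38532075]
 [ 0.44302183 -0.42620966]
 [ 0.591953   -0.34697726]
 [ 0.5701998  -0.30608836]]
0.5066108107566833 -0.36614900827407837 0.16869574785232544 0.046315282583236694 28.013290405273438
red []
scene 1293.0 
 [[ 0.41009218 -0.39189902]
 [ 0.43465698 -0.43317088]
 [ 0.60033816 -0.33455816]
 [ 0.57577336 -0.2932863 ]]
0.5052151679992676 -0.36322858929634094 0.19280751049518585 0.0480291023850441 30.76092529296875
red [(array([421.05, 266.9 ]), array([420, 264,   3,   7,  20], dtype=int32))]
```

View pics/crop1.png

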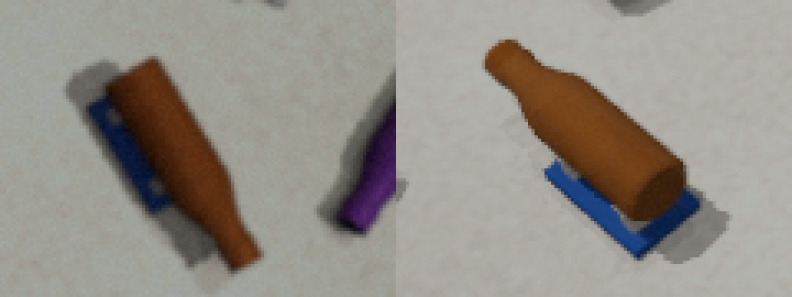

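View pics/crop2.png

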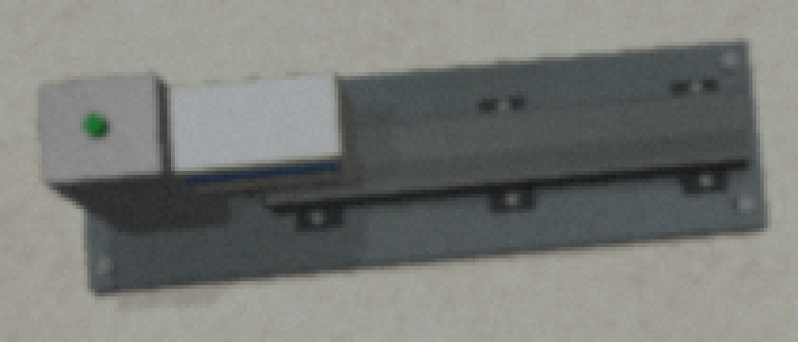

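View pics/crop3.png

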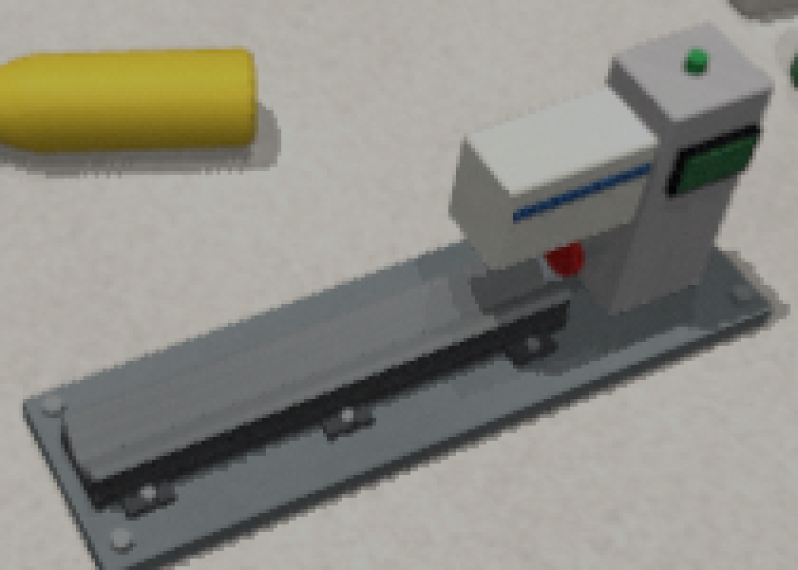

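The crop confirms the smaller amber bottle lies in the blue cradle, with its base disc at about (190,322) in the scene view. The crops also give the gauge plate corners and the V-bed edges.

```bash
python3 - <<'E'
from h import *
f=lambda x,y,k,ox,oy:((x+.5)/k-.5+ox,(y+.5)/k-.5+oy)
T=lambda x,y,z:onz("top",*f(x,y,3.8,160,150),z)
S=lambda x,y,z:onz("scene",*f(x,y,3.8,270,200),z)
print("base",onz("scene",*f(264,190,3.3,110,265),.056)[:2])
print("mouth sc",onz("scene",*f(498-396,58,3.3,110,265),.056)[:2])
tr,br,bl=T(747,42,.018),T(767,228,.018),T(95,292,.018)
print("plate top",tr,br,bl,np.hypot(*(tr-br)[:2]),np.hypot(*(br-bl)[:2]))
d=(bl-br)[:2];print("yaw",np.degrees(np.arctan2(d[1],d[0])))
l,r=S(25,405,.018),S(772,312,.018); print("plate sc",l,r,np.hypot(*(l-r)[:2]))
c=(tr+bl)/2; print("centre top",c,"centre? ",(l+r)/2)
print("bottom rim pixel sc", proj("scene",[*(tr+0)[:2],.018]),proj("scene",[*br[:2],.018]),proj("scene",[*bl[:2],.018]))
print("red", onz("scene",421.05,266.9,.066))
for p in((750,160),(750,97)): print("bedend",T(*p,.052))
print("head front top/bottom corner top view",T(338,75,.15),T(342,165,.15))
h=cv2.cvtColor(cv2.imread("pics/top0.png"),cv2.COLOR_BGR2HSV)
for n in("top","scene"):
  im=cv2.imread(f"pics/{n}0.png");h=cv2.cvtColor(im,cv2.COLOR_BGR2HSV);m=cv2.inRange(h,(100,150,40),(125,255,255))
  N,L,St,C=cv2.connectedComponentsWithStats(m)
  i=max((i for i in range(1,N) if (C[i,0]>400 if n=="top" else C[i,0]<250)),key=lambda i:St[i,4])
  P=np.argwhere(L==i)[:,::-1]; W=np.array([onz(n,u,v,.010)[:2] for u,v in P],np.float32); print("cradle",n,cv2.minAreaRect(W),cv2.boxPoints(cv2.minAreaRect(W)).round(3).tolist())
E
```

```text
base [ 0.57561701 -0.31981294]
mouth sc [ 0.43285865 -0.40945555]
plate top [ 0.69125672 -0.11953554  0.018     ] [ 0.56235534 -0.13250304  0.018     ] [0.51547374 0.31921297 0.018     ] 0.1295519983601814 0.45414231009365985
yaw 95.92526146171774
plate sc [ 0.56762951 -0.12982547  0.018     ] [0.64645154 0.33705454 0.018     ] 0.4734869127596685
centre top [0.60336523 0.09983872 0.018     ] centre?  [0.60704053 0.10361454 0.018     ]
bottom rim pixel sc [296.67990271 350.89341236] [274.46535935 304.71134657] [438.35367237 245.4069423 ]
red [0.59972222 0.21391556 0.066     ]
bedend [ 0.60163959 -0.11820103  0.052     ]
bedend [ 0.64402046 -0.11838752  0.052     ]
head front top/bottom corner top view [0.63058956 0.13696572 0.15      ] [0.57566964 0.13287173 0.15      ]
cradle top ((0.5215570330619812, -0.3336700201034546), (0.09427967667579651, 0.015569266863167286), 31.309057235717773) [[0.47699999809265137, -0.35199999809265137], [0.48500001430511475, -0.36500000953674316], [0.5659999847412109, -0.3160000145435333], [0.5580000281333923, -0.30300000309944153]]
cradle scene ((0.5334646701812744, -0.3485300540924072), (0.102104052901268, 0.053142230957746506), 32.05973815917969) [[0.47600001096725464, -0.3529999852180481], [0.5040000081062317, -0.39800000190734863], [0.5910000205039978, -0.3440000116825104], [0.5630000233650208, -0.29899999499320984]]
```

```bash
cat > plan.py <<'E'
import numpy as np
# start/target: (x,y,z,yaw_deg), tool straight down; prints the rows of each call
def plan(p,legs,claw,ease=True):
    p=np.array(p,float)
    for q,n in legs:
        q=np.array(q,float); a=p.copy()
        for c in range(n):
            s=lambda i:(lambda t:t*t*(3-2*t) if ease else t)(i/(5*n))
            b=a+(q-a)*s(5*c); y=np.radians(b[3]); R=np.array([[np.cos(y),np.sin(y),0],[np.sin(y),-np.cos(y),0],[0,0,-1]])
            print([[ (R.T@(r[:3]-b[:3])).round(3).tolist(),[0,0,round(float(-np.radians(r[3]-b[3])),3)],claw] for r in (a+(q-a)*s(5*c+i) for i in range(1,6))],sep="")
        p=q
E
python3 -c "
from plan import *
plan((.184,.492,.227,159.5),[((.40,.12,.25,100),3),((.53,-.352,.16,31.5),3)],.09)"
```

```text
[[[-0.004, -0.003, -0.0], [0, 0, 0.013], 0.09], [[-0.016, -0.013, -0.001], [0, 0, 0.05], 0.09], [[-0.035, -0.028, -0.002], [0, 0, 0.108], 0.09], [[-0.058, -0.048, -0.004], [0, 0, 0.182], 0.09], [[-0.086, -0.071, -0.006], [0, 0, 0.269], 0.09]]
[[[-0.036, -0.016, -0.002], [0, 0, 0.096], 0.09], [[-0.075, -0.033, -0.004], [0, 0, 0.198], 0.09], [[-0.114, -0.051, -0.007], [0, 0, 0.302], 0.09], [[-0.153, -0.068, -0.009], [0, 0, 0.404], 0.09], [[-0.189, -0.084, -0.011], [0, 0, 0.5], 0.09]]
[[[-0.036, 0.003, -0.002], [0, 0, 0.087], 0.09], [[-0.067, 0.005, -0.004], [0, 0, 0.161], 0.09], [[-0.09, 0.007, -0.005], [0, 0, 0.219], 0.09], [[-0.106, 0.009, -0.006], [0, 0, 0.256], 0.09], [[-0.111, 0.009, -0.006], [0, 0, 0.269], 0.09]]
[[[-0.006, 0.001, 0.001], [0, 0, 0.015], 0.09], [[-0.024, 0.002, 0.004], [0, 0, 0.058], 0.09], [[-0.051, 0.005, 0.009], [0, 0, 0.124], 0.09], [[-0.085, 0.008, 0.016], [0, 0, 0.21], 0.09], [[-0.126, 0.012, 0.023], [0, 0, 0.31], 0.09]]
[[[-0.042, 0.018, 0.008], [0, 0, 0.111], 0.09], [[-0.086, 0.037, 0.017], [0, 0, 0.228], 0.09], [[-0.131, 0.056, 0.026], [0, 0, 0.348], 0.09], [[-0.175, 0.075, 0.035], [0, 0, 0.465], 0.09], [[-0.217, 0.093, 0.043], [0, 0, 0.576], 0.09]]
[[[-0.023, 0.034, 0.008], [0, 0, 0.1], 0.09], [[-0.042, 0.063, 0.014], [0, 0, 0.186], 0.09], [[-0.057, 0.086, 0.019], [0, 0, 0.252], 0.09], [[-0.067, 0.1, 0.022], [0, 0, 0.295], 0.09], [[-0.071, 0.105, 0.023], [0, 0, 0.31], 0.09]]
```

arm_command:
  moves:
    - [[-0.004,-0.003,0],[0,0,0.013],0.09]
    - [[-0.016,-0.013,-0.001],[0,0,0.05],0.09]
    - [[-0.035,-0.028,-0.002],[0,0,0.108],0.09]
    - [[-0.058,-0.048,-0.004],[0,0,0.182],0.09]
    - [[-0.086,-0.071,-0.006],[0,0,0.269],0.09]
  squeeze: 15

```text
time: 0.6
tool_pos: [0.2399, 0.3935, 0.2327]
tool_rot: [-3.141, 0.0, 2.511]
contact_force: [0.6, 0.0, -0.2]
opening: 0.0902
grip_force: 0.0
```

arm_command:
  moves:
    - [[-0.036,-0.016,-0.002],[0,0,0.096],0.09]
    - [[-0.075,-0.033,-0.004],[0,0,0.198],0.09]
    - [[-0.114,-0.051,-0.007],[0,0,0.302],0.09]
    - [[-0.153,-0.068,-0.009],[0,0,0.404],0.09]
    - [[-0.189,-0.084,-0.011],[0,0,0.5],0.09]

```text
time: 1.1
tool_pos: [0.3437, 0.2136, 0.244]
tool_rot: [3.141, 0.0, 2.008]
contact_force: [0.9, 0.2, 0.2]
opening: 0.0899
grip_force: 0.0
```

arm_command:
  moves:
    - [[-0.036,0.003,-0.002],[0,0,0.087],0.09]
    - [[-0.067,0.005,-0.004],[0,0,0.161],0.09]
    - [[-0.09,0.007,-0.005],[0,0,0.219],0.09]
    - [[-0.106,0.009,-0.006],[0,0,0.256],0.09]
    - [[-0.111,0.009,-0.006],[0,0,0.269],0.09]

```text
time: 1.6
tool_pos: [0.3995, 0.1179, 0.2498]
tool_rot: [3.141, 0.0, 1.741]
contact_force: [-0.0, -0.0, -0.1]
opening: 0.0899
grip_force: 0.0
```

arm_command:
  moves:
    - [[-0.006,0.001,0.001],[0,0,0.015],0.09]
    - [[-0.024,0.002,0.004],[0,0,0.058],0.09]
    - [[-0.051,0.005,0.009],[0,0,0.124],0.09]
    - [[-0.085,0.008,0.016],[0,0,0.21],0.09]
    - [[-0.126,0.012,0.023],[0,0,0.31],0.09]

```text
time: 2.1
tool_pos: [0.4325, -0.0022, 0.2265]
tool_rot: [3.141, -0.0, 1.434]
contact_force: [0.9, 0.0, -0.9]
opening: 0.0905
grip_force: 0.0
```

arm_command:
  moves:
    - [[-0.042,0.018,0.008],[0,0,0.111],0.09]
    - [[-0.086,0.037,0.017],[0,0,0.228],0.09]
    - [[-0.131,0.056,0.026],[0,0,0.348],0.09]
    - [[-0.175,0.075,0.035],[0,0,0.465],0.09]
    - [[-0.217,0.093,0.043],[0,0,0.576],0.09]

```text
time: 2.6
tool_pos: [0.4958, -0.231, 0.1831]
tool_rot: [-3.141, -0.0, 0.855]
contact_force: [0.5, 0.4, -0.2]
opening: 0.0899
grip_force: 0.0
```

arm_command:
  moves:
    - [[-0.023,0.034,0.008],[0,0,0.1],0.09]
    - [[-0.042,0.063,0.014],[0,0,0.186],0.09]
    - [[-0.057,0.086,0.019],[0,0,0.252],0.09]
    - [[-0.067,0.1,0.022],[0,0,0.295],0.09]
    - [[-0.071,0.105,0.023],[0,0,0.31],0.09]

```text
time: 3.1
tool_pos: [0.5289, -0.3528, 0.1596]
tool_rot: [-3.14, 0.0, 0.548]
contact_force: [-0.2, -0.1, 0.2]
opening: 0.0903
grip_force: 0.0
```

arm_command:
  moves:
    - [[0,0,0.006],[0,0,0],0.09]
    - [[0,0,0.02],[0,0,0],0.09]
    - [[0,0,0.04],[0,0,0],0.09]
    - [[0,0,0.054],[0,0,0],0.09]
    - [[0,0,0.06],[0,0,0],0.09]

```text
time: 3.6
tool_pos: [0.5284, -0.3503, 0.0992]
tool_rot: [-3.139, 0.001, 0.551]
contact_force: [-0.2, -0.8, 0.5]
opening: 0.0902
grip_force: 0.0
```

```bash
python3 - <<'E'
from h import *
s=robot.read_camera("scene")[:,:,::-1].copy(); o=robot.observe(); print(o["tool_pos"],proj("scene",o["tool_pos"]))
t=robot.read_camera("top")[:,:,::-1].copy()
a=cv2.resize(t[170:290,390:520],None,fx=3,fy=3,interpolation=3); b=cv2.resize(s[240:360,100:230],None,fx=3,fy=3,interpolation=3)
cv2.imwrite("pics/c4.png",np.hstack([a,b]))
E
```

```text
[ 0.52842769 -0.35052195  0.09887365] [167.7012762 296.6772309]
```

View pics/c4.png

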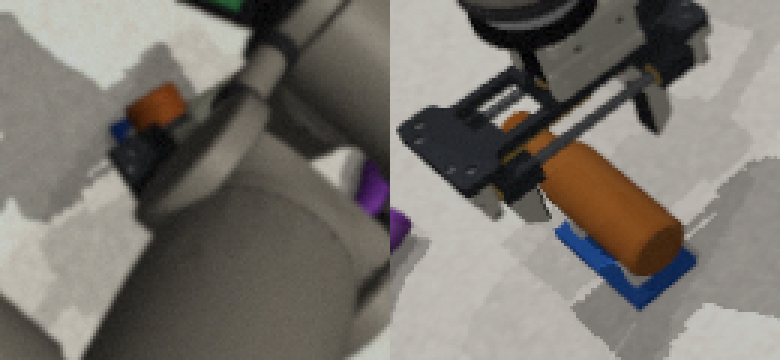

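The fingers straddle the bottle: the tips in the scene crop are at about (540,218) and (655,130), so their midpoint lies over the bottle. I'll lower the gripper next.

arm_command:
  moves:
    - [[0,0,0.006],[0,0,0],0.09]
    - [[0,0,0.018],[0,0,0],0.09]
    - [[0,0,0.035],[0,0,0],0.09]
    - [[0,0,0.047],[0,0,0],0.09]
    - [[0,0,0.053],[0,0,0],0.09]

```text
time: 4.2
tool_pos: [0.5285, -0.3515, 0.046]
tool_rot: [-3.139, 0.001, 0.55]
contact_force: [0.4, -0.1, -0.5]
opening: 0.0899
grip_force: 0.0
```

arm_command:
  moves:
    - [[0,0,0],[0,0,0],0.08]
    - [[0,0,0],[0,0,0],0.07]
    - [[0,0,0],[0,0,0],0.065]
    - [[0,0,0],[0,0,0],0.06]
    - [[0,0,0],[0,0,0],0.058]
  squeeze: 4

```text
time: 4.7
tool_pos: [0.5293, -0.3521, 0.0482]
tool_rot: [3.141, -0.0, 0.55]
contact_force: [-0.8, -0.3, 0.3]
opening: 0.0587
grip_force: 0.0
```

```bash
python3 - <<'E'
from h import *
s=robot.read_camera("scene")[:,:,::-1].copy(); o=robot.observe(); print(o["tool_pos"],o["opening"])
p=o["tool_pos"];x=np.array([np.cos(.55),np.sin(.55),0]);y=np.array([x[1],-x[0],0])
for sg in(-1,1):
  print(proj("scene",p+sg*y*o["opening"]/2))
cv2.imwrite("pics/c5.png",cv2.resize(s[260:350,110:230],None,fx=5,fy=5,interpolation=3))
E
```

```text
[ 0.52922597 -0.35202674  0.04807182] 0.058352456412698955
[182.95965123 302.61928568]
[161.22493005 319.78141168]
```

View pics/c5.png

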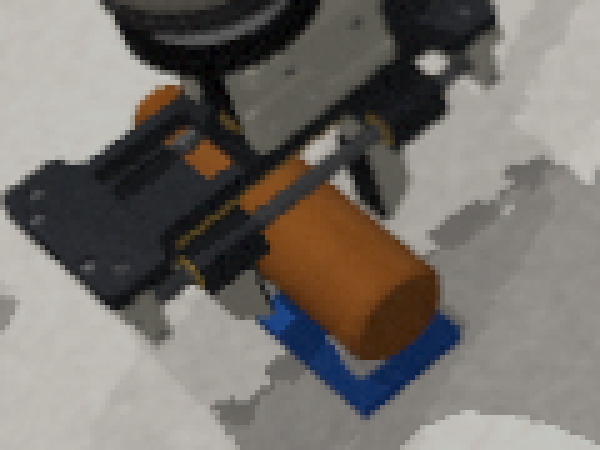

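The fingers sit on both sides of the bottle, between the supports, with tips near (380,210) and (250,310) in the crop. I'll close gently and watch the force for any offset.

arm_command:
  moves:
    - [[0,0,0],[0,0,0],0.055]
    - [[0,0,0],[0,0,0],0.052]
    - [[0,0,0],[0,0,0],0.05]
    - [[0,0,0],[0,0,0],0.048]
    - [[0,0,0],[0,0,0],0.046]
  squeeze: 4

```text
time: 5.25
tool_pos: [0.5289, -0.3517, 0.0477]
tool_rot: [-3.141, 0.0, 0.55]
contact_force: [-1.0, 1.2, 0.1]
opening: 0.0479
grip_force: 4.0
```

arm_command:
  moves:
    - [[0,0,0],[0,0,0],0.045]
    - [[0,0,0],[0,0,0],0.044]
    - [[0,0,-0.002],[0,0,0],0.044]
    - [[0,0,-0.006],[0,0,0],0.044]
    - [[0,0,-0.013],[0,0,0],0.044]
  squeeze: 15

```text
time: 5.75
tool_pos: [0.5288, -0.3518, 0.0605]
tool_rot: [-3.141, 0.0, 0.55]
contact_force: [0.9, 0.9, -0.6]
opening: 0.0476
grip_force: 15.0
```

```bash
python3 -c "
from plan import *
plan((.53,-.352,.06,31.5),[((.54,-.33,.15,36),2),((.612,.015,.13,96),4)],.044)"
```

```text
[[[0.001, -0.0, -0.003], [0, 0, -0.002], 0.044], [[0.002, -0.001, -0.009], [0, 0, -0.008], 0.044], [[0.004, -0.003, -0.019], [0, 0, -0.017], 0.044], [[0.007, -0.005, -0.032], [0, 0, -0.028], 0.044], [[0.01, -0.007, -0.045], [0, 0, -0.039], 0.044]]
[[[0.003, -0.002, -0.013], [0, 0, -0.012], 0.044], [[0.006, -0.004, -0.026], [0, 0, -0.022], 0.044], [[0.008, -0.005, -0.036], [0, 0, -0.031], 0.044], [[0.01, -0.006, -0.042], [0, 0, -0.037], 0.044], [[0.01, -0.006, -0.045], [0, 0, -0.039], 0.044]]
[[[0.002, -0.002, 0.0], [0, 0, -0.008], 0.044], [[0.007, -0.007, 0.001], [0, 0, -0.029], 0.044], [[0.016, -0.014, 0.001], [0, 0, -0.064], 0.044], [[0.027, -0.025, 0.002], [0, 0, -0.109], 0.044], [[0.041, -0.037, 0.003], [0, 0, -0.164], 0.044]]
[[[0.018, -0.011, 0.001], [0, 0, -0.063], 0.044], [[0.037, -0.024, 0.003], [0, 0, -0.131], 0.044], [[0.058, -0.037, 0.004], [0, 0, -0.205], 0.044], [[0.08, -0.051, 0.005], [0, 0, -0.282], 0.044], [[0.102, -0.066, 0.007], [0, 0, -0.36], 0.044]]
[[[0.026, -0.006, 0.001], [0, 0, -0.078], 0.044], [[0.051, -0.011, 0.003], [0, 0, -0.155], 0.044], [[0.075, -0.016, 0.004], [0, 0, -0.229], 0.044], [[0.098, -0.021, 0.006], [0, 0, -0.297], 0.044], [[0.118, -0.026, 0.007], [0, 0, -0.36], 0.044]]
[[[0.018, 0.003, 0.001], [0, 0, -0.055], 0.044], [[0.033, 0.005, 0.002], [0, 0, -0.1], 0.044], [[0.045, 0.007, 0.003], [0, 0, -0.134], 0.044], [[0.052, 0.008, 0.003], [0, 0, -0.156], 0.044], [[0.054, 0.008, 0.003], [0, 0, -0.164], 0.044]]
```

arm_command:
  moves:
    - [[0.001,0,-0.003],[0,0,-0.002],0.044]
    - [[0.002,-0.001,-0.009],[0,0,-0.008],0.044]
    - [[0.004,-0.003,-0.019],[0,0,-0.017],0.044]
    - [[0.007,-0.005,-0.032],[0,0,-0.028],0.044]
    - [[0.01,-0.007,-0.045],[0,0,-0.039],0.044]

```text
time: 6.25
tool_pos: [0.5342, -0.3405, 0.1071]
tool_rot: [3.141, -0.0, 0.59]
contact_force: [0.4, -0.2, -2.1]
opening: 0.0478
grip_force: 15.0
```

arm_command:
  moves:
    - [[0.003,-0.002,-0.013],[0,0,-0.012],0.044]
    - [[0.006,-0.004,-0.026],[0,0,-0.022],0.044]
    - [[0.008,-0.005,-0.036],[0,0,-0.031],0.044]
    - [[0.01,-0.006,-0.042],[0,0,-0.037],0.044]
    - [[0.01,-0.006,-0.045],[0,0,-0.039],0.044]

```text
time: 6.75
tool_pos: [0.5393, -0.33, 0.1515]
tool_rot: [3.141, -0.0, 0.628]
contact_force: [0.7, -0.4, -2.9]
opening: 0.0474
grip_force: 15.0
```

arm_command:
  moves:
    - [[0.002,-0.002,0],[0,0,-0.008],0.044]
    - [[0.007,-0.007,0.001],[0,0,-0.029],0.044]
    - [[0.016,-0.014,0.001],[0,0,-0.064],0.044]
    - [[0.027,-0.025,0.002],[0,0,-0.109],0.044]
    - [[0.041,-0.037,0.003],[0,0,-0.164],0.044]

```text
time: 7.25
tool_pos: [0.5504, -0.2746, 0.1473]
tool_rot: [-3.141, -0.0, 0.796]
contact_force: [-0.3, 0.5, -1.9]
opening: 0.0475
grip_force: 15.0
```

arm_command:
  moves:
    - [[0.018,-0.011,0.001],[0,0,-0.063],0.044]
    - [[0.037,-0.024,0.003],[0,0,-0.131],0.044]
    - [[0.058,-0.037,0.004],[0,0,-0.205],0.044]
    - [[0.08,-0.051,0.005],[0,0,-0.282],0.044]
    - [[0.102,-0.066,0.007],[0,0,-0.36],0.044]

```text
time: 7.75
tool_pos: [0.5753, -0.1547, 0.1407]
tool_rot: [3.141, -0.0, 1.158]
contact_force: [0.9, -0.2, -2.3]
opening: 0.0479
grip_force: 15.0
```

arm_command:
  moves:
    - [[0.026,-0.006,0.001],[0,0,-0.078],0.044]
    - [[0.051,-0.011,0.003],[0,0,-0.155],0.044]
    - [[0.075,-0.016,0.004],[0,0,-0.229],0.044]
    - [[0.098,-0.021,0.006],[0,0,-0.297],0.044]
    - [[0.118,-0.026,0.007],[0,0,-0.36],0.044]

```text
time: 8.25
tool_pos: [0.5991, -0.0359, 0.1335]
tool_rot: [-3.141, -0.001, 1.519]
contact_force: [-0.6, -0.9, -1.9]
opening: 0.0477
grip_force: 15.0
```

arm_command:
  moves:
    - [[0.018,0.003,0.001],[0,0,-0.055],0.044]
    - [[0.033,0.005,0.002],[0,0,-0.1],0.044]
    - [[0.045,0.007,0.003],[0,0,-0.134],0.044]
    - [[0.052,0.008,0.003],[0,0,-0.156],0.044]
    - [[0.054,0.008,0.003],[0,0,-0.164],0.044]

```text
time: 8.75
tool_pos: [0.6106, 0.0154, 0.1307]
tool_rot: [3.142, -0.0, 1.678]
contact_force: [0.1, -0.4, -2.0]
opening: 0.0475
grip_force: 15.0
```

```bash
python3 - <<'E'
from h import *
s=robot.read_camera("scene")[:,:,::-1].copy(); t=robot.read_camera("top")[:,:,::-1].copy();o=robot.observe(); print(o["tool_pos"],o["tool_rot"],o["opening"])
cv2.imwrite("pics/s6.png",s);cv2.imwrite("pics/t6.png",t)
a=cv2.resize(t[130:250,160:370],(0,0),fx=2.5,fy=2.5,interpolation=3)
b=cv2.resize(s[190:355,260:480],(525,393),interpolation=3)[:300]
cv2.imwrite("pics/c6.png",np.vstack([a,b]))
E
```

```text
[0.61047827 0.01443533 0.13072061] [-3.14158585e+00  1.24728287e-04  1.67588116e+00] 0.047202955031284966
```

View pics/c6.png

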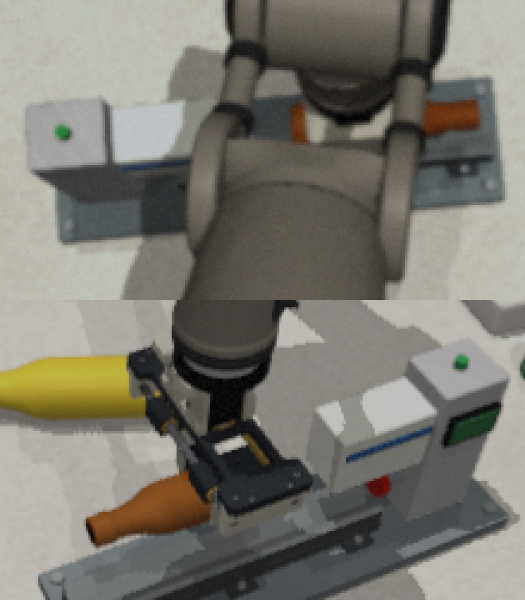

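The bottle hovers over the open half of the bed, with its mouth at the open end and its base toward the stop, clear of the head. I'll check the bed's lateral centre with a brightness profile across the bed in the first top and scene images, and the mouth position in the new one.

```bash
python3 - <<'E'
from h import *
yaw=np.radians(96);u=np.array([np.cos(yaw),np.sin(yaw)]);v=np.array([-u[1],u[0]])
be=np.array([.6255,-.118])
for n in("top","scene"):
  im=cv2.imread(f"pics/{n}0.png",0).astype(np.float32)
  for lo,hi in((.02,.1),(.14,.22)):
    w=np.arange(-.036,.0361,.002);out=[]
    for k in w:
      pts=np.array([proj(n,[*(be+u*a+v*k),.052]) for a in np.linspace(lo,hi,30)],np.float32)
      out.append(cv2.remap(im,pts[None,:,0],pts[None,:,1],1).mean())
    print(n,lo,[f"{int(k*1000+.5*np.sign(k))}:{o:.0f}" for k,o in zip(w,out)])
for n,box in(("top",(325,165,360,190)),("scene",(290,350,380,425))):
  im=cv2.imread(f"pics/{n[0]}6.png");h=cv2.cvtColor(im,cv2.COLOR_BGR2HSV);m=cv2.inRange(h,(3,110,30),(18,255,255));N,L,S,C=cv2.connectedComponentsWithStats(m)
  print(n,[(C[i].round(1).tolist(),S[i].tolist()) for i in range(1,N) if S[i,4]>60])
  if n=="top":
    i=max((i for i in range(1,N) if 325<C[i,0]<360 and 150<C[i,1]<200),key=lambda i:S[i,4]);P=np.argwhere(L==i)[:,::-1]
    W=np.array([onz(n,a,b,.139)[:2] for a,b in P]);r=(W-be)@np.c_[u,v]
    x=r[:,0];print("mouth end",x.min(),x.max())
    for lo in np.arange(x.min(),x.max(),.006):
      q=r[(x>=lo)&(x<lo+.006),1]; print(round(lo,3),len(q),q.min().round(4),q.max().round(4),((q.min()+q.max())/2).round(4))
print("tcp",(np.array([.612,.015])-be)@np.c_[u,v],(np.array([.6105,.0149])-be)@np.c_[u,v])
E
```

```text
top 0.02 ['-36:79', '-34:76', '-32:73', '-30:72', '-28:72', '-26:72', '-24:73', '-22:76', '-20:80', '-18:81', '-16:81', '-14:81', '-12:81', '-10:81', '-8:81', '-6:81', '-4:81', '-2:81', '0:79', '2:77', '4:74', '6:72', '8:71', '10:71', '12:71', '14:72', '16:74', '18:76', '20:73', '22:60', '24:42', '26:32', '28:35', '30:47', '32:59', '34:66', '36:69']
top 0.14 ['-36:78', '-34:75', '-32:72', '-30:70', '-28:71', '-26:72', '-24:75', '-22:79', '-20:82', '-18:83', '-16:84', '-14:84', '-12:84', '-10:84', '-8:84', '-6:84', '-4:84', '-2:84', '0:83', '2:80', '4:77', '6:75', '8:74', '10:74', '12:75', '14:76', '16:77', '18:78', '20:75', '22:62', '24:43', '26:33', '28:36', '30:47', '32:58', '34:64', '36:67']Traceback (most recent call last):
  File "<stdin>", line 9, in <module>
  File "h.py", line 12, in proj
    m,R,t=cam(n); c=R@np.array(X,float)+t; p=c[:2]/c[2]; p=p*(1+m["k1"]*(p@p))
          ~~~^^^
  File "h.py", line 4, in cam
    m=robot.camera_model(n); return m,np.array(m["R"]),np.array(m["t"])
ValueError: time passes only in moves, steps and waits
```

```bash
sed -i 's/^def cam(n):/import functools\n@functools.cache\ndef cam(n):/' h.py; python3 - <<'E'
from h import *
yaw=np.radians(96);u=np.array([np.cos(yaw),np.sin(yaw)]);v=np.array([-u[1],u[0]])
be=np.array([.6255,-.118]);n="top"
h=cv2.cvtColor(cv2.imread("pics/t6.png"),cv2.COLOR_BGR2HSV);m=cv2.inRange(h,(3,110,30),(18,255,255));N,L,S,C=cv2.connectedComponentsWithStats(m)
print([(C[i].round(1).tolist(),S[i].tolist()) for i in range(1,N) if S[i,4]>30])
for i in range(1,N):
  if S[i,4]>30 and 260<C[i,0]<360 and 150<C[i,1]<200:
    P=np.argwhere(L==i)[:,::-1];W=np.array([onz(n,a,b,.139)[:2] for a,b in P]);r=(W-be)@np.c_[u,v];x=r[:,0];print("span",x.min(),x.max())
    for lo in np.arange(x.min(),x.max(),.006):
      q=r[(x>=lo)&(x<lo+.006),1]; print(round(lo,3),len(q),q.min().round(4),q.max().round(4),((q.min()+q.max())/2).round(4))
print("tcp",(np.array([.612,.015])-be)@np.c_[u,v],(np.array([.6105,.0149])-be)@np.c_[u,v])
E
```

```text
[([53.5, 152.4], [2, 83, 88, 121, 623]), ([278.9, 179.0], [276, 171, 7, 17, 91]), ([339.6, 176.3], [329, 170, 23, 15, 262]), ([453.8, 328.7], [423, 287, 63, 91, 2153])]
span 0.18065514289340776 0.19374598530546716
0.181 45 -0.024 0.0138 -0.0051
0.187 40 -0.0221 0.0111 -0.0055
0.193 6 -0.0153 -0.0036 -0.0095
span 0.02137976627037938 0.0733793806859613
0.021 28 -0.0113 0.0126 0.0007
0.027 30 -0.0117 0.0145 0.0014
0.033 31 -0.0121 0.0141 0.001
0.039 28 -0.0104 0.0134 0.0015
0.045 29 -0.0111 0.013 0.001
0.051 31 -0.0117 0.0145 0.0014
0.057 32 -0.0122 0.0162 0.002
0.063 35 -0.0128 0.0159 0.0016
0.069 18 -0.0036 0.0176 0.007
tcp [ 0.13368255 -0.00047624] [0.13373989 0.001026  ]
```

The bed centre sits about 3 mm further along tool +y than the bottle axis. I'll shift by that and lower to 6 mm above the expected seating.

arm_command:
  moves:
    - [[0,0.001,0.006],[0,0,0],0.044]
    - [[0,0.002,0.02],[0,0,0],0.044]
    - [[0,0.003,0.04],[0,0,0],0.044]
    - [[0,0.003,0.055],[0,0,0],0.044]
    - [[0,0.003,0.06],[0,0,0],0.044]

```text
time: 9.35
tool_pos: [0.6119, 0.0145, 0.0677]
tool_rot: [-3.137, -0.001, 1.675]
contact_force: [-0.2, 0.1, -2.7]
opening: 0.0473
grip_force: 15.0
```

arm_command:
  moves:
    - [[0,0,0.002],[0,0,0],0.044]
    - [[0,0,0.004],[0,0,0],0.044]
    - [[0,0,0.006],[0,0,0],0.044]
    - [[0,0,0.007],[0,0,0],0.044]
    - [[0,0,0.008],[0,0,0],0.044]

```text
time: 9.85
tool_pos: [0.6137, 0.0149, 0.0631]
tool_rot: [3.141, 0.0, 1.676]
contact_force: [0.1, -0.3, -2.6]
opening: 0.0474
grip_force: 15.0
```

arm_command:
  moves:
    - [[0,0,0.0005],[0,0,0],0.044]
    - [[0,0,0.001],[0,0,0],0.044]
    - [[0,0,0.0015],[0,0,0],0.044]
    - [[0,0,0.002],[0,0,0],0.044]
    - [[0,0,0.003],[0,0,0],0.044]

```text
time: 10.35
tool_pos: [0.6136, 0.0149, 0.0598]
tool_rot: [3.141, -0.0, 1.676]
contact_force: [0.0, -0.5, -1.5]
opening: 0.0474
grip_force: 15.0
```

arm_command:
  moves:
    - [[0,0,0.0005],[0,0,0],0.044]
    - [[0,0,0.001],[0,0,0],0.044]
    - [[0,0,0.001],[0,0,0],0.044]
    - [[0,0,0.0015],[0,0,0],0.044]
    - [[0,0,0.0015],[0,0,0],0.044]

```text
time: 10.85
tool_pos: [0.6136, 0.0149, 0.0582]
tool_rot: [3.141, -0.0, 1.676]
contact_force: [-0.3, -0.8, -1.3]
opening: 0.0472
grip_force: 15.0
```

arm_command:
  moves:
    - [[0,0,0.0005],[0,0,0],0.044]
    - [[0,0,0.0005],[0,0,0],0.044]
    - [[0,0,0.001],[0,0,0],0.044]
    - [[0,0,0.001],[0,0,0],0.044]
    - [[0,0,0.001],[0,0,0],0.044]

```text
time: 11.35
tool_pos: [0.6137, 0.0148, 0.0579]
tool_rot: [3.141, 0.0, 1.676]
contact_force: [-1.6, -0.4, 6.2]
opening: 0.0476
grip_force: 15.0
```

It is seated at the expected height, with 6 N upward and little side force. I'll relax the grip, then open.

arm_command:
  moves:
    - [[0,0,-0.0005],[0,0,0],0.044]
    - [[0,0,-0.0005],[0,0,0],0.044]
    - [[0,0,-0.0005],[0,0,0],0.046]
    - [[0,0,-0.0005],[0,0,0],0.049]
    - [[0,0,-0.0005],[0,0,0],0.052]
  squeeze: 3

```text
time: 11.85
tool_pos: [0.6133, 0.015, 0.0574]
tool_rot: [-3.141, -0.0, 1.676]
contact_force: [-0.5, 1.0, 0.0]
opening: 0.0513
grip_force: 0.0
```

arm_command:
  moves:
    - [[0,0,0],[0,0,0],0.056]
    - [[0,0,0],[0,0,0],0.062]
    - [[0,0,0],[0,0,0],0.068]
    - [[0,0,0],[0,0,0],0.074]
    - [[0,0,-0.001],[0,0,0],0.076]

```text
time: 12.35
tool_pos: [0.6134, 0.0149, 0.0586]
tool_rot: [-3.141, -0.0, 1.676]
contact_force: [-0.6, 1.0, 0.5]
opening: 0.0752
grip_force: 0.0
```

arm_command:
  moves:
    - [[0,0,-0.008],[0,0,0],0.076]
    - [[0,0,-0.025],[0,0,0],0.076]
    - [[0,0,-0.05],[0,0,0],0.076]
    - [[0,0,-0.07],[0,0,0],0.076]
    - [[0,0,-0.08],[0,0,0],0.076]

```text
time: 12.85
tool_pos: [0.6145, 0.0148, 0.1414]
tool_rot: [3.138, 0.001, 1.676]
contact_force: [0.9, 0.3, 0.2]
opening: 0.0758
grip_force: 0.0
```

arm_command:
  moves:
    - [[-0.01,0,0],[0,0,0],0.06]
    - [[-0.04,0,0],[0,0,0],0.04]
    - [[-0.085,0,0],[0,0,0],0.02]
    - [[-0.13,0,0],[0,0,0],0.005]
    - [[-0.16,0,0],[0,0,0],0.0]

```text
time: 13.35
tool_pos: [0.6295, -0.1477, 0.1372]
tool_rot: [-3.14, -0.0, 1.674]
contact_force: [0.7, -0.4, -0.6]
opening: 0.0409
grip_force: 0.0
```

arm_command:
  moves:
    - [[0,0,0.006],[0,0,0],0]
    - [[0,0,0.025],[0,0,0],0]
    - [[0,0,0.05],[0,0,0],0]
    - [[0,0,0.07],[0,0,0],0]
    - [[0,0,0.079],[0,0,0],0]

```text
time: 13.85
tool_pos: [0.6283, -0.1434, 0.0563]
tool_rot: [-3.137, -0.003, 1.676]
contact_force: [-0.1, 0.2, 0.0]
opening: 0.0023
grip_force: 0.0
```

```bash
python3 - <<'E'
from h import *
s=robot.read_camera("scene")[:,:,::-1].copy(); t=robot.read_camera("top")[:,:,::-1].copy();o=robot.observe(); print(o["tool_pos"],o["tool_rot"],o["opening"])
cv2.imwrite("pics/s7.png",s);cv2.imwrite("pics/t7.png",t)
a=cv2.resize(t[130:250,160:390],(0,0),fx=2.5,fy=2.5,interpolation=3)
b=cv2.resize(s[190:355,260:480],(575,431),interpolation=3)[:300] if 0 else cv2.resize(s[225:355,250:480],(575,300),interpolation=3)
cv2.imwrite("pics/c7.png",np.vstack([a,b]))
E
```

```text
[ 0.62899846 -0.14357282  0.05759684] [-3.13796579e+00 -1.90143802e-03  1.67608422e+00] 0.0008633927028370968
```

View pics/c7.png

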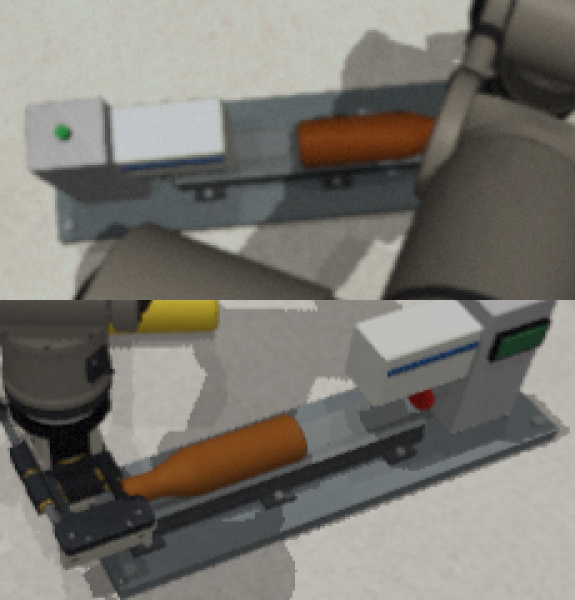

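The bottle lies seated in the V, clear of the head, and the closed fingers are behind its mouth. I'll approach and push slowly.

arm_command:
  moves:
    - [[0.004,0,0],[0,0,0],0]
    - [[0.01,0,0],[0,0,0],0]
    - [[0.017,0,0],[0,0,0],0]
    - [[0.022,0,0],[0,0,0],0]
    - [[0.025,0,0],[0,0,0],0]

```text
time: 14.45
tool_pos: [0.6278, -0.1185, 0.0602]
tool_rot: [3.141, 0.0, 1.677]
contact_force: [0.2, -0.2, -0.0]
opening: 0.0006
grip_force: 0.0
```

arm_command:
  moves:
    - [[0.002,0,0],[0,0,0],0]
    - [[0.004,0,0],[0,0,0],0]
    - [[0.006,0,0],[0,0,0],0]
    - [[0.008,0,0],[0,0,0],0]
    - [[0.01,0,0],[0,0,0],0]

```text
time: 14.95
tool_pos: [0.6266, -0.1094, 0.0597]
tool_rot: [3.142, -0.0, 1.676]
contact_force: [0.6, 0.1, 0.9]
opening: 0.0006
grip_force: 0.0
```

arm_command:
  moves:
    - [[0.002,0,0],[0,0,0],0]
    - [[0.004,0,0],[0,0,0],0]
    - [[0.006,0,0],[0,0,0],0]
    - [[0.008,0,0],[0,0,0],0]
    - [[0.01,0,0],[0,0,0],0]

```text
time: 15.45
tool_pos: [0.6256, -0.0995, 0.0597]
tool_rot: [3.141, 0.0, 1.676]
contact_force: [-0.3, -1.5, -0.3]
opening: 0.0006
grip_force: 0.8
```

arm_command:
  moves:
    - [[0.003,0,0],[0,0,0],0]
    - [[0.006,0,0],[0,0,0],0]
    - [[0.01,0,0],[0,0,0],0]
    - [[0.014,0,0],[0,0,0],0]
    - [[0.018,0,0],[0,0,0],0]

```text
time: 15.95
tool_pos: [0.6236, -0.0811, 0.0597]
tool_rot: [3.142, -0.0, 1.676]
contact_force: [-0.0, -1.3, 0.6]
opening: 0.0005
grip_force: 0.8
```

arm_command:
  moves:
    - [[0.004,0,0],[0,0,0],0]
    - [[0.008,0,0],[0,0,0],0]
    - [[0.012,0,0],[0,0,0],0]
    - [[0.016,0,0],[0,0,0],0]
    - [[0.02,0,0],[0,0,0],0]

```text
time: 16.45
tool_pos: [0.6215, -0.0614, 0.0597]
tool_rot: [3.142, -0.0, 1.676]
contact_force: [-0.7, -1.6, -0.5]
opening: 0.0006
grip_force: 0.8
```

```bash
python3 - <<'E'
from h import *
s=robot.read_camera("scene")[:,:,::-1].copy(); t=robot.read_camera("top")[:,:,::-1].copy();o=robot.observe(); print(o["tool_pos"],o["contact_force"])
a=cv2.resize(t[130:250,160:390],(0,0),fx=2.5,fy=2.5,interpolation=3)
cv2.imwrite("pics/c8.png",np.vstack([a,cv2.resize(s[225:355,250:480],(575,300),interpolation=3)]))
E
```

```text
[ 0.62148838 -0.06085824  0.05972497] [-0.54592409  0.81209029  0.27593359]
```

View pics/c8.png

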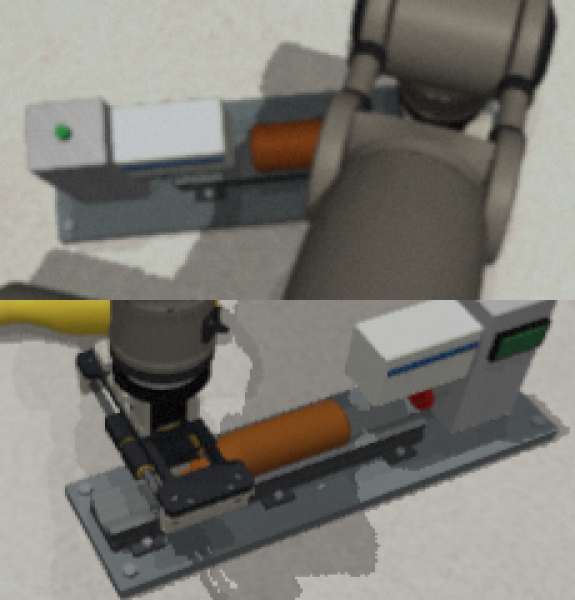

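The bottle slides straight, with its base at about (345,420) in the crop, just before the head. I'll continue.

arm_command:
  moves:
    - [[0.004,0,0],[0,0,0],0]
    - [[0.008,0,0],[0,0,0],0]
    - [[0.012,0,0],[0,0,0],0]
    - [[0.016,0,0],[0,0,0],0]
    - [[0.02,0,0],[0,0,0],0]

```text
time: 17.05
tool_pos: [0.6195, -0.0415, 0.0597]
tool_rot: [3.141, -0.0, 1.676]
contact_force: [-0.5, -2.2, 0.5]
opening: 0.0005
grip_force: 0.9
```

arm_command:
  moves:
    - [[0.004,0,0],[0,0,0],0]
    - [[0.008,0,0],[0,0,0],0]
    - [[0.012,0,0],[0,0,0],0]
    - [[0.016,0,0],[0,0,0],0]
    - [[0.02,0,0],[0,0,0],0]

```text
time: 17.55
tool_pos: [0.6174, -0.0216, 0.0597]
tool_rot: [3.141, -0.0, 1.676]
contact_force: [1.3, -2.4, 0.6]
opening: 0.0003
grip_force: 0.9
```

arm_command:
  moves:
    - [[0.004,0,0],[0,0,0],0]
    - [[0.008,0,0],[0,0,0],0]
    - [[0.012,0,0],[0,0,0],0]
    - [[0.016,0,0],[0,0,0],0]
    - [[0.02,0,0],[0,0,0],0]

```text
time: 18.05
tool_pos: [0.6152, -0.0017, 0.0597]
tool_rot: [3.142, -0.0, 1.676]
contact_force: [0.3, -1.4, -0.4]
opening: 0.0003
grip_force: 1.0
```

arm_command:
  moves:
    - [[0.002,0,0],[0,0,0],0]
    - [[0.004,0,0],[0,0,0],0]
    - [[0.006,0,0],[0,0,0],0]
    - [[0.008,0,0],[0,0,0],0]
    - [[0.01,0,0],[0,0,0],0]

```text
time: 18.55
tool_pos: [0.6142, 0.008, 0.0597]
tool_rot: [3.142, -0.0, 1.676]
contact_force: [-0.3, -1.8, -0.3]
opening: 0.0001
grip_force: 1.0
```

arm_command:
  moves:
    - [[0.001,0,0],[0,0,0],0]
    - [[0.002,0,0],[0,0,0],0]
    - [[0.003,0,0],[0,0,0],0]
    - [[0.004,0,0],[0,0,0],0]
    - [[0.005,0,0],[0,0,0],0]

```text
time: 19.05
tool_pos: [0.6137, 0.013, 0.0597]
tool_rot: [-3.142, -0.0, 1.676]
contact_force: [0.5, -2.2, -0.6]
opening: 0.0008
grip_force: 1.0
```

arm_command:
  moves:
    - [[0.001,0,0],[0,0,0],0]
    - [[0.002,0,0],[0,0,0],0]
    - [[0.003,0,0],[0,0,0],0]
    - [[0.004,0,0],[0,0,0],0]
    - [[0.005,0,0],[0,0,0],0]

```text
time: 19.55
tool_pos: [0.6132, 0.018, 0.0597]
tool_rot: [3.142, -0.0, 1.676]
contact_force: [0.2, -1.8, 0.0]
opening: 0.0004
grip_force: 1.0
```

arm_command:
  moves:
    - [[0.001,0,0],[0,0,0],0]
    - [[0.002,0,0],[0,0,0],0]
    - [[0.003,0,0],[0,0,0],0]
    - [[0.0035,0,0],[0,0,0],0]
    - [[0.004,0,0],[0,0,0],0]

```text
time: 20.05
tool_pos: [0.6127, 0.0219, 0.0597]
tool_rot: [3.142, -0.0, 1.676]
contact_force: [-0.2, -2.9, 0.2]
opening: 0.0008
grip_force: 1.7
```

arm_command:
  moves:
    - [[0.0003,0,0],[0,0,0],0]
    - [[0.0006,0,0],[0,0,0],0]
    - [[0.001,0,0],[0,0,0],0]
    - [[0.001,0,0],[0,0,0],0]
    - [[0.001,0,0],[0,0,0],0]

```text
time: 20.55
tool_pos: [0.6128, 0.0219, 0.0597]
tool_rot: [3.142, 0.001, 1.676]
contact_force: [-0.1, -7.1, 1.0]
opening: 0.0007
grip_force: 3.1
```

The tool no longer advances and the force has risen to 7 N, so the base is against the stop. I'll back off and lift clear.

arm_command:
  moves:
    - [[-0.002,0,0],[0,0,0],0]
    - [[-0.006,0,0],[0,0,0],0]
    - [[-0.015,0,0],[0,0,0],0]
    - [[-0.03,0,0],[0,0,0],0]
    - [[-0.04,0,0],[0,0,0],0]

```text
time: 21.05
tool_pos: [0.6171, -0.0185, 0.0598]
tool_rot: [3.141, 0.0, 1.675]
contact_force: [0.5, -0.0, -0.1]
opening: 0.0003
grip_force: 0.0
```

arm_command:
  moves:
    - [[-0.005,0,-0.01],[0,0,0],0]
    - [[-0.02,0,-0.04],[0,0,0],0]
    - [[-0.05,0,-0.08],[0,0,0],0]
    - [[-0.08,0,-0.11],[0,0,0],0]
    - [[-0.1,0,-0.12],[0,0,0],0]

```text
time: 21.55
tool_pos: [0.629, -0.1191, 0.1849]
tool_rot: [3.135, 0.003, 1.675]
contact_force: [-0.6, -0.2, -0.3]
opening: 0.0007
grip_force: 0.0
```

```bash
python3 - <<'E'
from h import *
s=robot.read_camera("scene")[:,:,::-1].copy(); t=robot.read_camera("top")[:,:,::-1].copy();o=robot.observe(); print(o["time"],o["tool_pos"],o["contact_force"])
cv2.imwrite("pics/c9.png",np.vstack([cv2.resize(t,(400,300),interpolation=3),cv2.resize(s[245:310,360:460],(400,260),interpolation=3)]))
E
```

```text
21.65 [ 0.6284483 -0.1198216  0.1828956] [-0.06198025  0.33708948  0.01333886]
```

View pics/c9.png

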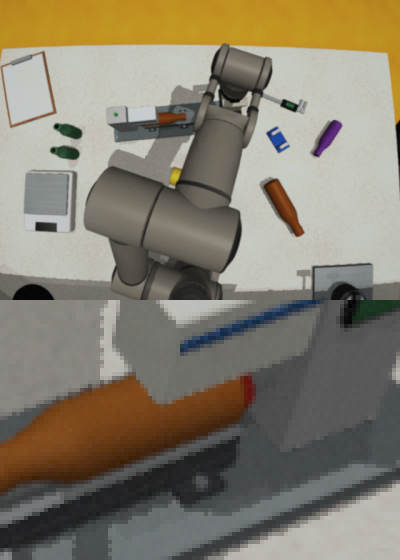

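The bottle lies in the V under the head with its base against the red stop, at about (247,390) in the crop. The other objects are undisturbed, so I'm handing in.

```bash
python3 -c "
from cell import robot
print(robot.hand_in())"
```

```text
the job is handed in; nothing more can be done
None
```

The small amber bottle was laid in the open end of the V-bed and slid home against the red stop (about 7 N at contact), the gripper is clear of it, and I handed the job in at about 22 s.

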